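Pull the programme dial off a washing-machine control unit

ROBOT

A 7-joint arm with a two-finger parallel gripper is mounted at the origin on the work surface. World frame = base frame: x ahead of the robot, y to its left, z up, the work surface at z = 0. Lengths are in m, angles in degrees, forces in N, time in s.
With the tool pointing down it reaches from about 0.4 to 0.75 m from the base axis. Payload 19.5 kg.
Tool frame: the origin (TCP) lies between the finger pads, 19 mm behind the fingertips; this is the grasp point; z points along the fingers, y is the line along which they close (so a half turn about z gives the same grasp; the last joint's range is limited). The gripper opens to 85 mm and grips with 20 to 120 N. Pads are 22 mm wide; open, the fingers measure 114 mm over their backs; the gripper's body (76 mm by 85 mm) begins 54 mm behind the grasp point. The pads swing forward as they close: fully open they stand 13 mm farther back than shut.
Start: joints at [74.731, 40.479, -1.581, 85.061, 1.261, 54.483, -4.326], TCP at [0.128, -0.561, 0.25] pointing down, gripper open.
Joint ranges: [-155.06, 155.06], [-18.47, 123.98], [-90, 86.84], [0, 140.48], [-83.41, 263.41], [0, 116], [-161.91, 161.91]. Speed limits (degrees/s): [108.29, 108.29, 147.25, 147.25, 172.46, 172.46, 172.46].

INTERFACE

Orientations are given as a 3x3 rotation matrix whose columns are the frame's x, y, z axes.
In Python, from workcell import ctrl, cams gives the robot as it stands.
- The arm moves only by the shell command python3 -m pendant 'ROWS' [OPENING] [FORCE]. ROWS is a JSON object whose one key "targets" holds one flat list of numbers, 6 for each row, row after row: the shift along the tool's x, y, z in units of 60 mm (1.0 is 60 mm), then the turn, a rotation vector about the tool's x, y, z in units of 5 degrees (1.0 is 5 degrees). A call has 1 to 20 rows; each row shifts and turns the commanded pose from where the row before left it, along the tool's axes as they then stand; what a row does not reach is not made up. A row lasts 1/8 s, in which the tool goes at most 62.5 mm and 10.7 degrees, less where a joint would pass 70% of its speed; a pose out of reach is approached as far as the arm can. A call is refused whole if a number of a shift passes 1 or a number of a turn 1, either way. A call with a gripper value outside its range is refused whole. OPENING is the opening, from 0 (shut) to 1 (fully open), set as the call begins (- or left out, the last holds). The fingers move at their own pace and stop on an object; FORCE is the grip in N (left out, the last holds). Time passes only in rows, so rows that do not move let the fingers close. It gives the time, the measured TCP pose, the force, the opening and the grip force at its end, in the units of the state.
- ctrl.get_state(): the state, without advancing time (a new reading comes with each control period).
- cams.read_camera(name): name is "side" or "top"; returns a dict with "image" (400x640x3 uint8, red, green, blue), "z_map" (400x640 float32, m along the optical axis (not along the pixel's ray), 0 where there is no reading), "camera_matrix" (3x3 intrinsics, pixels), "T" (4x4, takes a point from camera to world coordinates). Camera axes: x right, y down, z forward; pixel columns grow to the right and rows downward; lengths in m; the calibration is good to about 2 mm. A picture is of the moment at which its call begins.
- ctrl.sign_off(): hands the job in; it is judged then, once.
The state is a dict: "t": time; "q": joint angles; "dq": joint speeds; "effort": joint torques, N m; "tool_pos": TCP position; "tcp_rot": TCP orientation; "wrist_force": force on the tool from outside, world axes, zero at the start; "moment": the same for the moment, N m; "gripper_width": opening from 0.0 (shut) to 1.0 (fully open); "gripper_force": force on a finger pad.
Only numpy, scipy, OpenCV 4.12 (cv2) and the standard library are available. Lean on these libraries where they do the work, as an engineer would, in place of code of your own. Each camera call takes 0.05 s, during which the arm holds its last target. There are 200 camera calls.

TASK

Use the orange-handled puller to take the big programme dial off the sloping washing-machine control unit: slide the puller's fork under the dial's rim until its back plate meets the dial, and pull the dial off its shaft, never touching the dial with the gripper itself. Carry the dial in the puller to the blue tray and set it down in it, face up on the tray floor beside the small knob, before drawing the puller away from under it. Then stand the puller upright on its black mat again and let go, leaving everything else where it is.

Things in the scene. Friction and masses are not known exactly. Their poses are not given: they have to be found in the camera images.
- selector: White control unit on a grey support, fixed; face 160 mm (up the slope) by 220 mm (y) and rises 30 degrees towards its +x (roughly towards the robot). Origin: centre of footprint on the worktop. In its frame upslope = (cos 30, 0, sin 30), the face normal = (-sin 30, 0, cos 30). Low edge of the face: 80 mm downslope of the shaft, 35 mm up; a 19 mm ridge lies 72 mm upslope.
- small_fixed (a point): Foot of the small white temperature knob (28 mm wide, 20 mm tall) fixed on the sloping face, 62 mm to -y of the shaft; leave it. On the +y side three fixed grey buttons, 8 mm tall, lie 55 to 81 mm from the shaft. Downslope of the dial the face is clear.
- shaft (a point): Foot of the dial's shaft: the point where the shaft's axis (the face's normal) meets the sloping face, 75 mm above the selector's origin. The shaft is 16 mm thick and 13 mm long.
- dial: Programme dial snapped on the shaft; pulling it off along the normal takes about 6 to 12 N, and 25 mm of travel clears the shaft. 45 g. Origin: centre of underside (on the sloping face at the start), z out of its face. Going up: grey neck 30 mm wide, 14 mm long (leaving a 14 mm gap under the rim); aluminium rim 50 mm wide, 14 to 20 mm; white boss 28 mm wide, up to 32 mm.
- puller: Steel cage with orange handle, 160 g, upright on the mat. Origin: centre of underside on the handle axis, z up. Two fork feet 4 mm thick, x -28 to +20 mm, 36 mm apart inside; legs 56 mm apart inside, 66 outside; bridge underside at z 38 mm. Open at +x (goes first under the dial). Back plate inner face at x -25 mm: a dial rim against it is centred on the origin.
- puller_grip (a point): Middle of the puller's handle (block 24 mm along x, 44 mm along y, z 46 to 88 mm), 68 mm above its underside: a good TCP point for a grasp from above, fingers closing along the puller's x.
- mat: Black rubber mat, 140 by 140 by 3 mm, fixed. Origin: centre of its underside, on the worktop.
- tray: Blue open tray, fixed, 160 mm (x) by 180 mm (y), 32 mm high, walls and floor about 4 mm. Origin: centre of its underside.
- tray_in (a point): Centre of the tray's inner floor, axes as the tray.
- small_knob: Bystander: white knob 28 mm diameter, 18 mm tall, loose on the tray floor in its -y half; leave it there. Origin: centre of its underside.
- softener: Bystander: white bottle, 60 mm diameter, 170 mm tall, standing behind the high edge (+x side) of the control unit, between it and the robot. Origin: centre of its underside.
- dosing_cup: Bystander: green cup, 60 mm diameter, 55 mm tall, behind (+x of) the tray. Origin: centre of its underside.
- jar: Bystander: glass jar with black lid, 64 mm diameter, 80 mm tall, standing behind (+x of) the mat. Origin: centre of its underside.
There are look-alikes about, which are no part of the job. Leave any purple look-alike of the puller alone. There is more than one size of the tray; the one meant has the size given above.

How it is judged (in metres and radians):
On the way, in this order (a step that is already met when the one before it is completed fails the run):
1. the puller's fork is under the rim of the dial, which is still on its shaft (distance between dial and shaft below 0.005 m and x of dial in the frame of puller between -0.01 and 0.012 m and y of dial in the frame of puller between -0.009 and 0.009 m and z of dial in the frame of puller between -0.022 and 0 m and x of dial in the frame of puller below 0.006 m and angle between the z axis of dial and the z axis of puller, either way round below 0.17 rad), for 0.1 s.
2. the dial is off its shaft, carried in the puller (distance between dial and shaft above 0.03 m and x of dial in the frame of puller between -0.01 and 0.012 m and y of dial in the frame of puller between -0.009 and 0.009 m and z of dial in the frame of puller between -0.022 and 0 m and contact force between puller and selector below 0.1 N), for 0.2 s.
3. the dial stands on the tray floor with the puller still round it (x of dial in the frame of tray_in between -0.062 and 0.062 m and y of dial in the frame of tray_in between -0.072 and 0.072 m and z of dial in the frame of tray_in below 0.005 m and angle between dial's own z axis and vertical below 0.12 rad and x of dial in the frame of puller between -0.01 and 0.012 m and y of dial in the frame of puller between -0.009 and 0.009 m and z of dial in the frame of puller between -0.022 and 0 m), for 0.1 s.
At the end, for the whole second after the job is handed in: The dial lies face up (within 7 degrees) on the tray floor (within 5 mm in height, its centre within 62 mm by 72 mm of the tray's centre), the puller stands upright on its mat (centre within 47 mm of the mat's centre, within 5 degrees), both at rest and the puller released (x of dial in the frame of tray_in between -0.062 and 0.062 m and y of dial in the frame of tray_in between -0.072 and 0.072 m and z of dial in the frame of tray_in below 0.005 m and angle between dial's own z axis and vertical below 0.12 rad and linear speed of each of dial, puller below 0.01 m/s and horizontal distance between puller and mat below 0.047 m and z of puller in the frame of mat between 0 and 0.006 m and angle between puller's own z axis and vertical below 0.08 rad and contact force between the fingers and puller below 0.05 N); the robot touches nothing.
It fails at once if the gripper or arm touches the dial (contact force between any of the fingers, the arm and dial above 0.5 N).
It fails at once if the loose small knob in the tray is moved more than 25 mm or tipped (distance of small_knob from where it was at the start of the episode above 0.025 m or angle between small_knob's own z axis and vertical above 0.3 rad).
It fails at once if the softener bottle is moved more than 25 mm or tipped (distance of softener from where it was at the start of the episode above 0.025 m or angle between softener's own z axis and vertical above 0.3 rad).
It fails at once if the dosing cup is moved more than 25 mm or tipped (distance of dosing_cup from where it was at the start of the episode above 0.025 m or angle between dosing_cup's own z axis and vertical above 0.3 rad).
It fails at once if the jar is moved more than 25 mm or tipped (distance of jar from where it was at the start of the episode above 0.025 m or angle between jar's own z axis and vertical above 0.3 rad).
It also fails if it takes over 72 s, if anything falls off the work surface, if the arm or the gripper's body presses on something with over 40 N, if the wrist force passes 120 N, or if a joint passes its speed limit or range.

## Working session

There is one attempt and no reset: what is moved stays moved. The work goes in short steps, Python scripts to look and compute and a shell command to move; the robot and the scene stay as the last step left them, time stands still between calls to the robot, and variables do not carry over. Pictures are saved under pics/ and viewed, at most 10 in all, crops included, and the job is handed in when it is done.

```bash
mkdir -p pics; python3 - <<'E'
from workcell import ctrl, cams
import cv2,numpy as np
for n in ("top","side"):
    d=cams.read_camera(n); cv2.imwrite(f"pics/{n}0.png",d["image"][:,:,::-1]); np.savez(f"{n}0.npz",**d)
    print(n,d["camera_matrix"].tolist(),np.round(d["T"],3).tolist())
s=ctrl.get_state(); print(s)
E
```

```text
top [[469.80327599680953, 0.0, 320.4260666994401], [0.0, 469.80327599680953, 198.55926482388693], [0.0, 0.0, 1.0]] [[-0.013, -0.983, 0.182, 0.25], [-1.0, 0.012, -0.009, 0.005], [0.006, -0.182, -0.983, 1.117], [0.0, 0.0, 0.0, 1.0]]
side [[489.2598645138867, 0.0, 323.3708165762778], [0.0, 489.2598645138867, 196.91762788270714], [0.0, 0.0, 1.0]] [[-1.0, -0.002, 0.02, 0.41], [-0.018, 0.561, -0.828, 1.184], [-0.01, -0.828, -0.561, 0.875], [0.0, 0.0, 0.0, 1.0]]
{'t': 0.1, 'q': array([74.7305637 , 40.50900756, -1.58256948, 85.08307984,  1.26316074,
       54.48143762, -4.3249867 ]), 'dq': array([ 0.03228795, -0.07195259,  0.08575538, -0.05951164,  0.01139067,
       -0.07755918,  0.09708169]), 'effort': array([ 4.84331249e-04, -8.84301853e+01,  1.23681687e+00, -2.36457574e+01,
        1.71261630e-02,  4.98728346e-03,  3.23770314e-05]), 'tool_pos': array([ 0.12811692, -0.56031496,  0.24958214]), 'tcp_rot': array([[ 9.74828344e-01,  2.22956545e-01, -2.80885710e-04],
       [ 2.22956713e-01, -9.74827894e-01,  9.38635103e-04],
       [-6.45403859e-05, -9.77633458e-04, -9.99999520e-01]]), 'wrist_force': array([-0.43729343,  0.1941176 , -0.08210527]), 'moment': array([ 0.02637147,  0.01113093, -0.01014482]), 'gripper_force': 0.0, 'gripper_width': 1.0000262706654404}
```

View pics/top0.png

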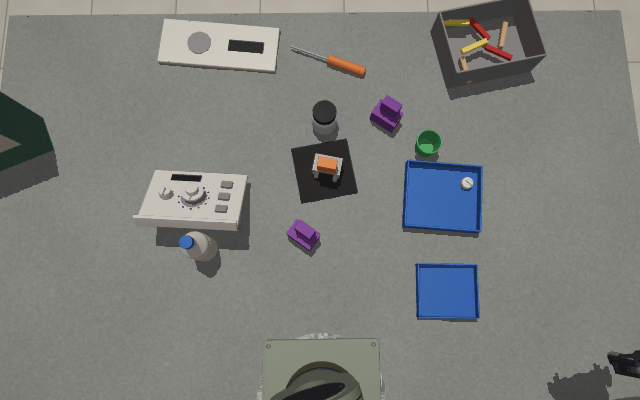

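View pics/side0.png

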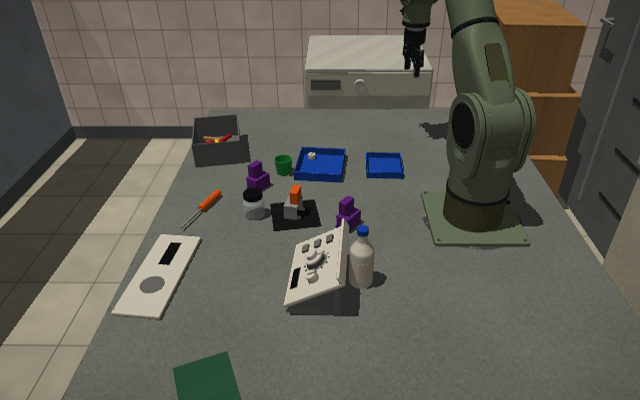

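Top view: orange puller on the black mat at (327,163). The purple look-alikes at (387,114) and (303,235) and the orange screwdriver at (345,66) don't fit. The trays are (443,197), large with the small knob and green cup, and (447,291), smaller. The large one fits; I'll check its size. The selector with the dial is at (193,200); the flat panel at (219,45) is a look-alike. Next: measure and take one enlarged crop.

```bash
cat > h.py <<'E'
import numpy as np,cv2
def load(n): return dict(np.load(n+".npz"))
def cloud(d):
    K=d["camera_matrix"];z=d["z_map"];v,u=np.mgrid[:z.shape[0],:z.shape[1]]
    p=np.stack([(u-K[0,2])/K[0,0]*z,(v-K[1,2])/K[1,1]*z,z],-1)
    w=p@d["T"][:3,:3].T+d["T"][:3,3]; w[z==0]=np.nan; return w
def hsv(d): return cv2.cvtColor(d["image"],cv2.COLOR_RGB2HSV)
E
python3 - <<'E'
from h import *
top=load("top0");side=load("side0")
im=top["image"][:,:,::-1]
a=cv2.resize(im[135:245,130:260],None,fx=4.6,fy=4.6,interpolation=3)[:,:400]
a=cv2.resize(im[145:245,130:255],(500,400),interpolation=3)
b=cv2.resize(im[135:205,285:360],(300,280),interpolation=3)
c=cv2.resize(side["image"][180:310,265:355,::-1],(300,433),interpolation=3)[:,:]
can=np.zeros((600,800,3),np.uint8); can[:400,:500]=a; can[:280,500:]=b; 
s=side["image"][175:255,265:325,::-1]; can[280:600,500:740]=cv2.resize(s,(240,320),interpolation=3)
can[400:600,:250]=cv2.resize(im[155:240,395:490],(250,200))
cv2.imwrite("pics/crop1.png",can)
for n,d in(("top",top),("side",side)):
    w=cloud(d);h=hsv(d)
    o=(h[...,0]<14)&(h[...,1]>150)&(w[...,2]>0.03)&(abs(w[...,1]+0.0)<0.15)&(w[...,0]>.4)&(w[...,0]<.6)
    P=w[o];print(n,"orange",P.shape,np.nanmin(P,0),np.nanmax(P,0))
    t=P[P[:,2]>np.nanmax(P[:,2])-0.008]; r=cv2.minAreaRect((t[:,:2]*1000).astype(np.float32));print(" top",r,t[:,2].mean())
    k=(h[...,2]<45)&(w[...,2]<0.012)&(w[...,2]>-.01)&(abs(w[...,1])<.12)&(w[...,0]>.38)&(w[...,0]<.62)
    print(" mat",cv2.minAreaRect((w[k][:,:2]*1000).astype(np.float32)))
    b=(h[...,0]>100)&(h[...,0]<125)&(h[...,1]>150)&(w[...,2]>0.02)&(w[...,2]<.05)&(w[...,1]<-.1)
    for nm,m in(("big",b&(w[...,0]>.33)),("small",b&(w[...,0]<.33))):
        q=w[m]; print(" tray",nm,cv2.minAreaRect((q[:,:2]*1000).astype(np.float32)),np.nanmax(q[:,2]))
E
```

```text
top orange (249, 3) [ 0.50633225 -0.04049599  0.04914433] [0.53593145 0.00267009 0.09681962]
 top ((521.2236938476562, -19.363567352294922), (41.40241622924805, 22.789199829101562), 79.0884017944336) 0.09134251548310143
 mat ((526.4751586914062, -13.538604736328125), (139.3568572998047, 136.24151611328125), 9.983101844787598)
 tray big ((456.342529296875, -294.86572265625), (180.1863555908203, 160.35633850097656), 84.5610580444336) 0.036334746068146684
 tray small ((235.23133850097656, -293.1737976074219), (138.4163818359375, 121.85481262207031), 88.22541809082031) 0.029584416453332096
side orange (188, 3) [ 0.50853821 -0.03898763  0.04765793] [0.53785202 0.01172924 0.09535973]
 top ((522.8814086914062, -15.162487030029297), (48.4753303527832, 23.61712074279785), 77.23961639404297) 0.09106459749494986
 mat ((538.3259887695312, -8.544364929199219), (161.4409942626953, 146.18722534179688), 10.567811012268066)
 tray big ((455.7486877441406, -291.5911865234375), (192.06857299804688, 160.749267578125), 83.80462646484375) 0.03693807268081839
 tray small ((236.0709991455078, -287.3424072265625), (144.74034118652344, 122.1867904663086), 88.09761047363281) 0.028219168616294144
```

View pics/crop1.png

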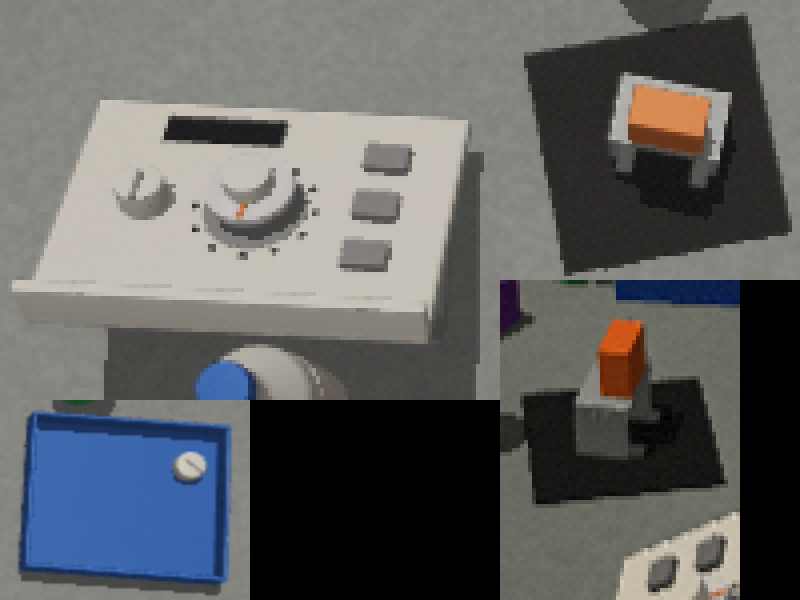

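The crop confirms the orange puller at (327,163). Its feet and open side point towards the robot (image down), and the back plate is on the far side. The dial is at (193,197) with the temperature knob to its left and the buttons to its right. The big tray measures 180x160, so it is the one meant. Now I'll get precise poses.

```bash
cat > meas.py <<'E'
from h import *
def plane(P,thr=0.003,it=300):
    rng=np.random.default_rng(0);best=None
    for _ in range(it):
        a,b,c=P[rng.choice(len(P),3,False)];n=np.cross(b-a,c-a);l=np.linalg.norm(n)
        if l<1e-9: continue
        n/=l;m=abs((P-a)@n)<thr
        if best is None or m.sum()>best.sum():best=m
    Q=P[best];c=Q.mean(0);n=np.linalg.svd(Q-c,full_matrices=False)[2][2]
    return c,n*np.sign(n[2]),best
if __name__=="__main__":
  for nm in("top","side"):
    d=load(nm+"0");w=cloud(d);P=w.reshape(-1,3)
    m=(P[:,0]>.34)&(P[:,0]<.56)&(P[:,1]>.14)&(P[:,1]<.42)&(P[:,2]>.025)&(P[:,2]<.2)
    P=P[m];c,n,b=plane(P);Q=P[b]
    up=np.array([0,0,1])-n[2]*n;up/=np.linalg.norm(up);yy=np.cross(n,up)
    print(nm,"n",n.round(4),"tilt",np.degrees(np.arccos(n[2])),"up yaw",np.degrees(np.arctan2(up[1],up[0])))
    uv=np.c_[(Q-c)@up,(Q-c)@yy];print(" rect",cv2.minAreaRect((uv*1000).astype(np.float32)))
    h=(P-c)@n;U=np.c_[(P-c)@up,(P-c)@yy]
    for lo,hi in((.012,.023),(.027,.036)):
        k=(h>lo)&(h<hi)&(np.hypot(U[:,0],U[:,1])<.04);
        if k.sum()<5: continue
        x=U[k];r=cv2.minEnclosingCircle((x*1000).astype(np.float32))
        cc=c+up*r[0][0]/1000+yy*r[0][1]/1000
        print(" h",lo,hi,k.sum(),"mean h",h[k].mean(),"circ",r,"foot",cc.round(4))
    # puller
    P=w.reshape(-1,3);m=(P[:,2]>.025)&(abs(P[:,0]-.522)<.06)&(abs(P[:,1]+.018)<.06);Q=P[m]
    for lo,hi in((.03,.05),(.038,.05),(.085,.1)):
        q=Q[(Q[:,2]>lo)&(Q[:,2]<hi)];print(" puller",lo,len(q),cv2.minAreaRect((q[:,:2]*1000).astype(np.float32)))
    # knob
    v=hsv(d);m=(w[...,2]>.018)&(v[...,1]<60)&(abs(w[...,0]-.456)<.075)&(abs(w[...,1]+.295)<.085);q=w[m];print(" knob",len(q),q.mean(0) if len(q) else 0)
    for s,x,y in(("cup",.6,-.25),("jar",.66,-.01),("soft",.33,.25)):
        m=(abs(P[:,0]-x)<.07)&(abs(P[:,1]-y)<.06)&(P[:,2]>.045);q=P[m];print(" ",s,q.min(0).round(3),q.max(0).round(3))
E
python3 meas.py
```

```text
top n [ 0.4955 -0.0346  0.8679] tilt 29.784561476740326 up yaw 176.00170032836056
 rect ((22.299339294433594, -0.710784912109375), (219.67674255371094, 202.43885803222656), 89.95884704589844)
 h 0.012 0.023 206 mean h 0.01947398493275795 circ ((1.062209129333496, -1.0489158630371094), 25.71103858947754) foot [0.45   0.2819 0.0752]
 h 0.027 0.036 105 mean h 0.03146283344825608 circ ((1.4270707368850708, -0.5068061351776123), 14.123055458068848) foot [0.4497 0.2814 0.0753]
 puller 0.03 182 ((530.9415283203125, -21.304370880126953), (65.9155044555664, 43.72737121582031), 77.93403625488281)
 puller 0.038 181 ((530.9415283203125, -21.304370880126953), (65.9155044555664, 43.72737121582031), 77.93403625488281)
 puller 0.085 206 ((522.8832397460938, -19.755390167236328), (43.447269439697266, 25.604793548583984), 77.88777923583984)
 knob 98 [ 0.48791892 -0.35606329  0.02142111]
  cup [ 0.551 -0.291  0.045] [ 0.665 -0.19   0.088]
  jar [ 0.616 -0.047  0.046] [0.677 0.015 0.085]
  soft [0.31  0.19  0.045] [0.4   0.31  0.174]
side n [ 0.4986 -0.0333  0.8662] tilt 29.983479191887344 up yaw 176.18
[... 252 characters left out ...]
34 0.0774]
 h 0.027 0.036 65 mean h 0.031098851698358448 circ ((2.4499123096466064, 17.674625396728516), 14.184240341186523) foot [0.4501 0.2855 0.0765]
 puller 0.03 121 ((530.707275390625, -16.590171813964844), (72.58379364013672, 42.41252899169922), 78.52449798583984)
 puller 0.038 92 ((530.6956176757812, -16.647830963134766), (69.6235580444336, 42.41252899169922), 78.52449798583984)
 puller 0.085 84 ((522.923095703125, -15.17193603515625), (48.4753303527832, 23.702619552612305), 77.23961639404297)
 knob 27 [ 0.48958541 -0.35016486  0.0224551 ]
  cup [ 0.553 -0.293  0.045] [ 0.664 -0.19   0.088]
  jar [ 0.618 -0.047  0.045] [0.678 0.021 0.085]
  soft [0.312 0.19  0.045] [0.399 0.31  0.174]
```

```bash
cat > go.py <<'E'
# prints turn (in 5deg units, first) and then shift (60mm units, in target axes and in present axes)
import numpy as np
from scipy.spatial.transform import Rotation as Ro
def frame(yaw,tilt=0):
    """tool pose for puller x at world yaw, pitched so puller +x rises by tilt; tool y=-puller x, z=-puller z"""
    P=Ro.from_euler("ZY",[yaw,-tilt],degrees=True).as_matrix()
    return np.c_[-P[:,1],-P[:,0],-P[:,2]],P
def delta(p,R):
    from workcell import ctrl
    s=ctrl.get_state();R0=s["tcp_rot"];d=np.array(p)-s["tool_pos"]
    print("t",round(s["t"],2),"pos",s["tool_pos"].round(4),"q",s["q"].round(0),"F",s["wrist_force"].round(1),"w",round(s["gripper_width"],3),"g",round(s["gripper_force"],1))
    print(" turn",(np.degrees(Ro.from_matrix(R0.T@R).as_rotvec())/5).round(3)," shift after turn",(R.T@d/.06).round(3)," shift now",(R0.T@d/.06).round(3))
E
python3 -c "
from go import *
delta([.5225,-.018,.22],frame(168)[0])"
```

```text
t 0.1 pos [ 0.1281 -0.5603  0.2496] q [75. 41. -2. 85.  1. 54. -4.] F [-0.4  0.2 -0.1] w 1.0 g 0.0
 turn [-1.0000e-02 -6.0000e-03 -1.3023e+01]  shift after turn [10.208  4.55   0.493]  shift now [ 8.423 -7.345  0.5  ]
```

```bash
python3 -m pendant '{"targets":[0,0,0,0,0,-1,0,0,0,0,0,-1,0,0,0,0,0,-1,0,0,0,0,0,-1,0,0,0,0,0,-1,0,0,0,0,0,-1,0,0,0,0,0,-1,0,0,0,0,0,-1,0,0,0,0,0,-1,0,0,0,0,0,-1,0,0,0,0,0,-1,0,0,0,0,0,-1,0,0,0,0,0,-1]}' 1
python3 -m pendant '{"targets":[0.6,0.27,0,0,0,0,0.8,0.36,0,0,0,0,0.8,0.36,0,0,0,0,0.8,0.36,0,0,0,0,0.8,0.36,0,0,0,0,0.8,0.36,0,0,0,0,0.8,0.36,0,0,0,0,0.8,0.36,0,0,0,0,0.8,0.36,0,0,0,0,0.8,0.36,0,0,0,0,0.8,0.36,0,0,0,0,0.8,0.36,0.2,0,0,0,0.6,0.25,0.2,0,0,0,0,0,0,0,0,0,0,0,0,0,0,0]}'
python3 -c "
from go import *
delta([.5225,-.018,.071],frame(168)[0])"
```

```text
t: 1.72
tool_pos: [0.1281, -0.5604, 0.2497]
tcp_rot: [[0.207, 0.978, -0.0], [0.978, -0.207, 0.001], [0.001, -0.0, -1.0]]
wrist_force: [0.1, 0.4, -0.1]
gripper_width: 1.001
gripper_force: 0.0
t: 3.6
tool_pos: [0.5167, -0.0309, 0.226]
tcp_rot: [[0.21, 0.978, -0.0], [0.978, -0.21, -0.0], [-0.0, -0.0, -1.0]]
wrist_force: [-0.1, 0.2, 0.3]
gripper_width: 1.003
gripper_force: 0.0
t 3.6 pos [ 0.5167 -0.0309  0.226 ] q [  8.  38. -15.  99.  13.  45. -25.] F [-0.1  0.2  0.3] w 1.003 g 0.0
 turn [-0.005  0.005 -0.029]  shift after turn [0.231 0.05  2.583]  shift now [0.232 0.051 2.583]
```

```bash
python3 -m pendant '{"targets":[0.23,0.05,0,0,0,0,0,0,0.6,0,0,0,0,0,0.6,0,0,0,0,0,0.6,0,0,0,0,0,0.5,0,0,0,0,0,0.28,0,0,0,0,0,0,0,0,0,0,0,0,0,0,0]}'
python3 -m pendant '{"targets":[0,0,0,0,0,0,0,0,0,0,0,0,0,0,0,0,0,0,0,0,0,0,0,0,0,0,0,0,0,0,0,0,0,0,0,0,0,0,0,0,0,0,0,0,0,0,0,0,0,0,0,0,0,0,0,0,0,0,0,0]}' 0 80
python3 -c "
from go import *
delta([.5225,-.018,.071],frame(168)[0])"
```

```text
t: 4.6
tool_pos: [0.5232, -0.0174, 0.072]
tcp_rot: [[0.21, 0.978, 0.001], [0.978, -0.21, 0.0], [0.0, 0.001, -1.0]]
wrist_force: [-0.0, -0.2, 1.2]
gripper_width: 0.997
gripper_force: 0.0
t: 5.85
tool_pos: [0.5228, -0.0174, 0.0713]
tcp_rot: [[0.21, 0.978, 0.0], [0.978, -0.21, 0.0], [0.0, 0.0, -1.0]]
wrist_force: [1.1, 0.3, 2.3]
gripper_width: 0.274
gripper_force: 78.7
t 5.85 pos [ 0.5228 -0.0174  0.0713] q [  3.  52.  -9. 105.  18.  24. -31.] F [1.1 0.3 2.3] w 0.274 g 78.7
 turn [ 0.001 -0.002 -0.025]  shift after turn [-0.011 -0.004  0.005]  shift now [-0.011 -0.004  0.005]
```

```bash
python3 -m pendant '{"targets":[0,0,-0.2,0,0,0,0,0,-0.5,0,0,0,0,0,-0.7,0,0,0,0,0,-0.8,0,0,0,0,0,-0.8,0,0,0,0,0,0,0,0,0]}'
cat > tgt.py <<'E'
from go import *
FOOT=np.array([.450,.282,.0753]);YAW=176.0;TILT=30
def sel(x,h,y=0,off=(0,0,0)):
    """TCP with puller origin x upslope (neg = down), h above face; off = grip point minus TCP in puller axes"""
    R,P=frame(YAW,TILT); return FOOT+P@(np.array([x,y,h+.068])-np.array(off)),R
E
python3 -c "
from tgt import *
p,R=sel(-.075,.04);print(p);delta(p+[0,0,.1],R)"
```

```text
t: 6.6
tool_pos: [0.5235, -0.0175, 0.2546]
tcp_rot: [[0.21, 0.978, 0.005], [0.978, -0.21, 0.0], [0.001, 0.005, -1.0]]
wrist_force: [0.1, 0.1, -1.6]
gripper_width: 0.274
gripper_force: 78.9
[0.56866214 0.27370233 0.13133074]
t 6.6 pos [ 0.5235 -0.0175  0.2546] q [  7.  36. -16.  95.  12.  50. -26.] F [ 0.1  0.1 -1.6] w 0.274 g 78.9
 turn [ 6.047 -0.435 -1.588]  shift after turn [4.894 0.551 0.129]  shift now [ 4.903 -0.286  0.391]
```

```bash
python3 -m pendant '{"targets":[0,0,0,0.864,-0.062,-0.227,0,0,0,0.864,-0.062,-0.227,0,0,0,0.864,-0.062,-0.227,0,0,0,0.864,-0.062,-0.227,0,0,0,0.864,-0.062,-0.227,0,0,0,0.864,-0.062,-0.227,0,0,0,0.864,-0.062,-0.227,0.4,0.05,0,0,0,0,0.7,0.08,0,0,0,0,0.8,0.09,0,0,0,0,0.8,0.09,0,0,0,0,0.8,0.09,0,0,0,0,0.8,0.09,0,0,0,0,0.6,0.07,0.13,0,0,0,0,0,0,0,0,0,0,0,0,0,0,0]}'
python3 -c "
from tgt import *
p,R=sel(-.075,.04);delta(p,R)"
```

```text
t: 8.6
tool_pos: [0.568, 0.2742, 0.2273]
tcp_rot: [[0.069, 0.861, -0.503], [0.998, -0.06, 0.034], [-0.001, -0.504, -0.863]]
wrist_force: [0.0, -0.9, -1.8]
gripper_width: 0.273
gripper_force: 78.9
t 8.6 pos [0.568  0.2742 0.2273] q [-19.  66. -18.  34.   0. 107. -34.] F [ 0.  -0.9 -1.8] w 0.273 g 78.9
 turn [-0.058  0.009  0.001]  shift after turn [-0.008  0.81   1.379]  shift now [-0.007  0.817  1.375]
```

```bash
python3 -m pendant '{"targets":[0,0.27,0.4,-0.058,0,0,0,0.27,0.5,0,0,0,0,0.27,0.48,0,0,0,0,0,0,0,0,0,0,0,0,0,0,0]}'
python3 - <<'E'
from tgt import *
p,R=sel(-.075,.04);delta(p,R)
from workcell import cams
import cv2
for n in("top","side"):
    d=cams.read_camera(n);np.savez(n+"1.npz",**d)
t=cv2.resize(np.load("top1.npz")["image"][120:250,130:270,::-1],(560,520),interpolation=3);s=cv2.resize(np.load("side1.npz")["image"][200:320,270:350,::-1],(240,360),interpolation=3)
c=np.zeros((520,800,3),np.uint8);c[:,:560]=t;c[:360,560:]=s;cv2.imwrite("pics/hover.png",c)
E
```

```text
t: 9.22
tool_pos: [0.5693, 0.2739, 0.1331]
tcp_rot: [[0.07, 0.865, -0.497], [0.998, -0.061, 0.036], [0.001, -0.499, -0.867]]
wrist_force: [0.7, 0.4, -1.6]
gripper_width: 0.27
gripper_force: 79.0
t 9.22 pos [0.5693 0.2739 0.1331] q [-18.  70. -18.  41.   2.  96. -33.] F [ 0.7  0.4 -1.6] w 0.27 g 79.0
 turn [ 0.018 -0.01  -0.001]  shift after turn [-0.004  0.005  0.031]  shift now [-0.004  0.005  0.031]
```

View pics/hover.png

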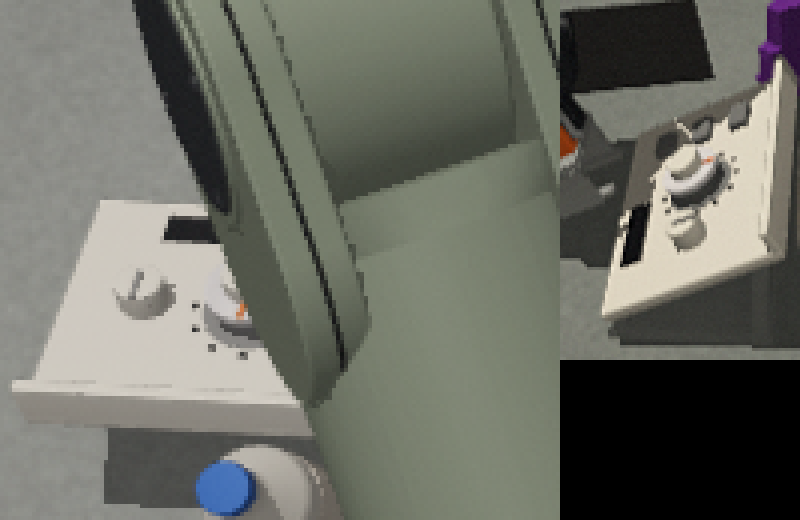

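Top view: the arm hides the puller, though the dial at (193,195) is partly visible. Side view: the puller's orange handle is at (270,245) and a foot at (285,262), downslope of the dial at (310,258). I'll measure the puller in the tool frame from the side camera.

```bash
cat > pf.py <<'E'
from tgt import *
from h import *
import sys
from workcell import ctrl
def pull(nm,s=None):
    d=load(nm);w=cloud(d);s=s or ctrl.get_state();R=s["tcp_rot"]
    P=np.c_[-R[:,1],-R[:,0],-R[:,2]]; 
    return d,(w-s["tool_pos"])@P+[0,0,.068],w
if __name__=="__main__":
    d,L,w=pull(sys.argv[1]);v=hsv(d)
    o=(v[...,0]<14)&(v[...,1]>150)&(abs(L).max(-1)<.12)
    q=L[o];print("orange",len(q),np.percentile(q,[2,25,50,75,98],axis=0).round(4).tolist())
    g=(v[...,1]<70)&(abs(L[...,0])<.045)&(abs(L[...,1])<.05)&(L[...,2]>-.015)&(L[...,2]<.05)&~o
    q=L[g];print("steel",len(q),np.percentile(q,[2,10,25,50,75,90,98],axis=0).round(4).tolist())
    for lo in np.arange(-.012,.05,.006):
        m=q[(q[:,2]>=lo)&(q[:,2]<lo+.006)]
        if len(m):print(round(lo,3),len(m),m.min(0).round(3)[:2],m.max(0).round(3)[:2])
    F,PP=frame(YAW,TILT);D=(w-FOOT)@PP
    b=(D[...,2]>.0275)&(D[...,2]<.037)&(np.hypot(D[...,0],D[...,1])<.022)
    r=cv2.minEnclosingCircle((D[b][:,:2]*1000).astype(np.float32));print("boss",b.sum(),r,D[b][:,2].mean())
    f=(abs(D[...,2])<.006)&(abs(D[...,1])<.09)&(abs(D[...,0])<.07);print("face h",np.median(D[f][:,2]))
E
python3 pf.py side1
```

```text
orange 217 [[-0.0162, -0.024, 0.0478], [-0.004, -0.0216, 0.0606], [0.0024, -0.0196, 0.0747], [0.0098, -0.0145, 0.0866], [0.0146, 0.0097, 0.0896]]
steel 490 [[-0.0266, -0.0352, 0.0011], [-0.0214, -0.0332, 0.0032], [-0.0131, -0.0319, 0.0074], [-0.0009, -0.0295, 0.0213], [0.0102, 0.0182, 0.0394], [0.014, 0.0288, 0.0456], [0.0194, 0.0311, 0.0473]]
-0.006 2 [-0.016 -0.03 ] [-0.009  0.023]
0.0 107 [-0.027 -0.034] [0.023 0.032]
0.006 57 [-0.03  -0.036] [0.022 0.033]
0.012 49 [-0.027 -0.035] [0.014 0.031]
0.018 46 [-0.027 -0.036] [0.014 0.033]
0.024 42 [-0.028 -0.037] [0.014 0.033]
0.03 39 [-0.027 -0.036] [0.014 0.033]
0.036 53 [-0.028 -0.037] [0.016 0.034]
0.042 90 [-0.027 -0.036] [0.016 0.033]
0.048 5 [-0.023 -0.017] [0.018 0.011]
boss 71 ((1.2492048740386963, -3.4144885540008545), 15.27773666381836) 0.03179343435428386
face h 0.0010422661213274704
```

```bash
python3 -m pendant '{"targets":[0.03,0,0.2,0,0,0,0,0,0.2,0,0,0,0,0,0.2,0,0,0,0,0,0,0,0,0,0,0,0,0,0,0]}'
python3 -c "
from tgt import *
p,R=sel(-.075,.005,-.0019);delta(p,R);p,R=sel(-.03,.005,-.0019);delta(p,R)
from workcell import cams
np.savez('side2.npz',**cams.read_camera('side'))"; python3 pf.py side2
```

```text
t: 9.95
tool_pos: [0.5515, 0.2771, 0.1012]
tcp_rot: [[0.07, 0.864, -0.498], [0.998, -0.06, 0.035], [0.0, -0.499, -0.867]]
wrist_force: [-0.3, 0.6, -2.5]
gripper_width: 0.273
gripper_force: 79.0
t 9.95 pos [0.5515 0.2771 0.1012] q [-18.  70. -18.  48.   2.  89. -33.] F [-0.3  0.6 -2.5] w 0.273 g 79.0
 turn [ 0.013 -0.003  0.003]  shift after turn [-0.006 -0.     0.003]  shift now [-0.006 -0.     0.003]
t 9.95 pos [0.5515 0.2771 0.1012] q [-18.  70. -18.  48.   2.  89. -33.] F [-0.3  0.6 -2.5] w 0.273 g 79.0
 turn [ 0.013 -0.003  0.003]  shift after turn [-0.006 -0.75   0.003]  shift now [-0.005 -0.75   0.002]
orange 209 [[-0.0143, -0.0248, 0.0472], [-0.0042, -0.0219, 0.0607], [0.0029, -0.0203, 0.0737], [0.0094, -0.0159, 0.0869], [0.0153, 0.0079, 0.09]]
steel 772 [[-0.0257, -0.0457, -0.006], [-0.0177, -0.0348, -0.0049], [-0.0047, -0.0325, -0.0035], [0.0082, -0.0255, 0.0052], [0.0199, 0.0174, 0.028], [0.0323, 0.0292, 0.0435], [0.0421, 0.0434, 0.0472]]
-0.012 18 [-0.005 -0.048] [0.043 0.048]
-0.006 287 [-0.013 -0.05 ] [0.045 0.05 ]
0.0 97 [-0.029 -0.037] [0.022 0.035]
0.006 56 [-0.026 -0.035] [0.019 0.031]
0.012 56 [-0.028 -0.035] [0.014 0.035]
0.018 35 [-0.028 -0.036] [0.012 0.031]
0.024 46 [-0.028 -0.035] [0.015 0.038]
0.03 34 [-0.027 -0.036] [0.013 0.03 ]
0.036 47 [-0.027 -0.034] [0.016 0.031]
0.042 92 [-0.028 -0.038] [0.016 0.031]
0.048 4 [-0.017 -0.033] [ 0.01  -0.025]
boss 69 ((0.37151050567626953, -3.05409574508667), 14.979382514953613) 0.0320993567447471
face h 0.0011296696162385565
```

```bash
python3 -m pendant '{"targets":[0,-0.15,0,0,0,0,0,-0.15,0,0,0,0,0,-0.15,0,0,0,0,0,-0.15,0,0,0,0,0,-0.1,0,0,0,0,0,-0.05,0,0,0,0,0,0,0,0,0,0]}'
python3 -c "
from tgt import *
p,R=sel(-.03,.005,-.0019);delta(p,R)
from workcell import cams
np.savez('side3.npz',**cams.read_camera('side'))"; python3 pf.py side3 | grep -v 0.0[0-4]; python3 - <<'E'
import numpy as np,cv2
im=np.load("side3.npz")["image"][215:295,260:360,::-1]
cv2.imwrite("pics/s3.png",cv2.resize(im,(700,560),interpolation=3))
E
```

```text
t: 10.88
tool_pos: [0.5122, 0.2798, 0.1228]
tcp_rot: [[0.069, 0.864, -0.499], [0.998, -0.06, 0.035], [-0.0, -0.5, -0.866]]
wrist_force: [0.3, 0.3, -2.5]
gripper_width: 0.272
gripper_force: 79.0
t 10.88 pos [0.5122 0.2798 0.1228] q [-18.  65. -19.  59.   1.  82. -35.] F [ 0.3  0.3 -2.5] w 0.272 g 79.0
 turn [0.001 0.004 0.002]  shift after turn [-0.003 -0.001 -0.012]  shift now [-0.003 -0.001 -0.012]
```

View pics/s3.png

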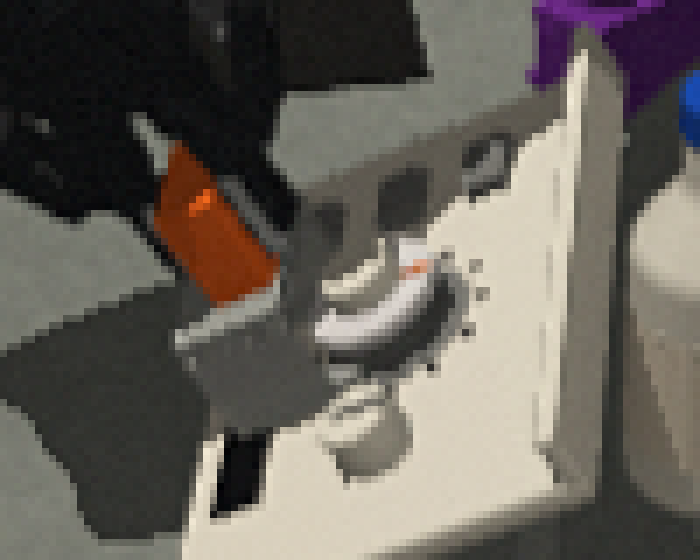

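Side view: the fork tip at about (309,267) is passing just under the rim near (313,262), with no contact force. The temperature knob at (312,275) is clear. I'll continue to the back plate.

```bash
python3 -m pendant '{"targets":[0,-0.1,0,0,0,0,0,-0.1,0,0,0,0,0,-0.1,0,0,0,0,0,-0.1,0,0,0,0,0,-0.04,0,0,0,0,0,0,0,0,0,0]}'
python3 -c "
from tgt import *
p,R=sel(0,.005,-.0019);delta(p,R)"
python3 -m pendant '{"targets":[0,-0.02,0,0,0,0,0,-0.02,0,0,0,0,0,-0.02,0,0,0,0,0,0,0,0,0,0]}'
python3 -c "
from tgt import *
p,R=sel(0,.005,-.0019);delta(p,R)
from workcell import cams
np.savez('side4.npz',**cams.read_camera('side'))"; python3 pf.py side4
```

```text
t: 11.68
tool_pos: [0.4892, 0.2814, 0.1361]
tcp_rot: [[0.069, 0.864, -0.499], [0.998, -0.06, 0.035], [-0.0, -0.5, -0.866]]
wrist_force: [-0.9, 0.0, -2.3]
gripper_width: 0.271
gripper_force: 79.0
t 11.68 pos [0.4892 0.2814 0.1361] q [-18.  62. -20.  65.   0.  79. -36.] F [-0.9  0.  -2.3] w 0.271 g 79.0
 turn [0.001 0.004 0.002]  shift after turn [-0.003 -0.059 -0.012]  shift now [-0.003 -0.059 -0.012]
t: 12.18
tool_pos: [0.4861, 0.2816, 0.1378]
tcp_rot: [[0.069, 0.864, -0.499], [0.998, -0.06, 0.035], [-0.0, -0.5, -0.866]]
wrist_force: [0.3, -0.7, -2.1]
gripper_width: 0.273
gripper_force: 79.0
t 12.18 pos [0.4861 0.2816 0.1378] q [-18.  62. -20.  66.   0.  79. -36.] F [ 0.3 -0.7 -2.1] w 0.273 g 79.0
 turn [-0.     0.004  0.003]  shift after turn [-0.003  0.001 -0.014]  shift now [-0.003  0.001 -0.014]
orange 219 [[-0.0103, -0.0239, 0.0477], [-0.004, -0.0215, 0.0605], [0.0021, -0.0199, 0.0757], [0.0097, -0.0151, 0.087], [0.014, 0.0115, 0.0897]]
steel 884 [[-0.0403, -0.0474, -0.0052], [-0.0235, -0.0349, -0.004], [-0.006, -0.0323, -0.0028], [0.0115, -0.0238, 0.0089], [0.0225, 0.0, 0.0272], [0.0355, 0.0286, 0.0432], [0.0431, 0.0461, 0.047]]
-0.012 6 [ 0.007 -0.04 ] [0.043 0.049]
-0.006 360 [-0.045 -0.05 ] [0.045 0.05 ]
0.0 59 [-0.034 -0.035] [0.022 0.034]
0.006 40 [-0.027 -0.035] [0.025 0.033]
0.012 102 [-0.028 -0.049] [0.028 0.036]
0.018 62 [-0.027 -0.034] [0.018 0.032]
0.024 64 [-0.024 -0.034] [0.015 0.032]
0.03 43 [-0.028 -0.036] [0.013 0.033]
0.036 49 [-0.026 -0.035] [0.016 0.031]
0.042 96 [-0.027 -0.036] [0.016 0.027]
0.048 3 [-0.021 -0.031] [0.019 0.002]
boss 28 ((6.993038177490234, -4.010533332824707), 12.171671867370605) 0.03149601006901022
face h 0.001012619789418559
```

```bash
python3 -m pendant '{"targets":[0,-0.017,0,0,0,0,0,0,0,0,0,0]}' | sed -n 1,4p; python3 -m pendant '{"targets":[0,-0.017,0,0,0,0,0,0,0,0,0,0]}' | sed -n 1,4p
python3 -c "
from tgt import *
p,R=sel(0,.005,-.0019);delta(p,R)"
```

```text
t: 12.48
tool_pos: [0.4855, 0.2816, 0.1383]
tcp_rot: [[0.07, 0.864, -0.498], [0.998, -0.06, 0.035], [-0.0, -0.499, -0.866]]
wrist_force: [3.5, 0.1, -3.8]
t: 12.72
tool_pos: [0.4852, 0.2815, 0.1387]
tcp_rot: [[0.07, 0.865, -0.497], [0.998, -0.061, 0.035], [-0.0, -0.498, -0.867]]
wrist_force: [7.0, 0.1, -4.2]
t 12.72 pos [0.4852 0.2815 0.1387] q [-18.  62. -20.  66.   0.  79. -36.] F [ 7.   0.1 -4.2] w 0.272 g 79.4
 turn [ 0.024 -0.001 -0.004]  shift after turn [-0.001  0.021 -0.009]  shift now [-0.001  0.021 -0.009]
```

The back plate meets the dial (7 N reaction). I'll ease off slightly and pull along the normal.

```bash
python3 -m pendant '{"targets":[0,0.02,0,0,0,0,0,0,0,0,0,0,0,0,-0.06,0,0,0,0,0,-0.06,0,0,0,0,0,0,0,0,0]}' | sed -n 1,4p; python3 -m pendant '{"targets":[0,0,-0.04,0,0,0,0,0,-0.04,0,0,0,0,0,-0.05,0,0,0,0,0,-0.05,0,0,0,0,0,-0.05,0,0,0,0,0,-0.05,0,0,0,0,0,-0.08,0,0,0,0,0,-0.1,0,0,0,0,0,-0.1,0,0,0,0,0,-0.1,0,0,0,0,0,-0.15,0,0,0,0,0,-0.15,0,0,0,0,0,-0.15,0,0,0,0,0,0,0,0,0]}'
python3 - <<'E'
from tgt import *
p,R=sel(0.0,.005,-.0019);delta(p,R)
from workcell import cams
import cv2
d=cams.read_camera('side');np.savez('side5.npz',**d)
cv2.imwrite("pics/s5.png",cv2.resize(d["image"][195:295,260:360,::-1],(600,600),interpolation=3))
E
```

```text
t: 13.35
tool_pos: [0.4891, 0.2814, 0.1445]
tcp_rot: [[0.069, 0.864, -0.499], [0.998, -0.06, 0.035], [-0.0, -0.5, -0.866]]
wrist_force: [1.9, 0.1, -5.8]
t: 15.1
tool_pos: [0.5226, 0.2792, 0.2025]
tcp_rot: [[0.07, 0.864, -0.498], [0.998, -0.06, 0.035], [0.0, -0.499, -0.866]]
wrist_force: [0.6, -0.5, -2.1]
gripper_width: 0.267
gripper_force: 80.6
t 15.1 pos [0.5226 0.2792 0.2025] q [-18.  61. -19.  53.  -0.  93. -36.] F [ 0.6 -0.5 -2.1] w 0.267 g 80.6
 turn [ 0.008 -0.002  0.002]  shift after turn [-0.005  0.012  1.225]  shift now [-0.006  0.011  1.225]
```

View pics/s5.png

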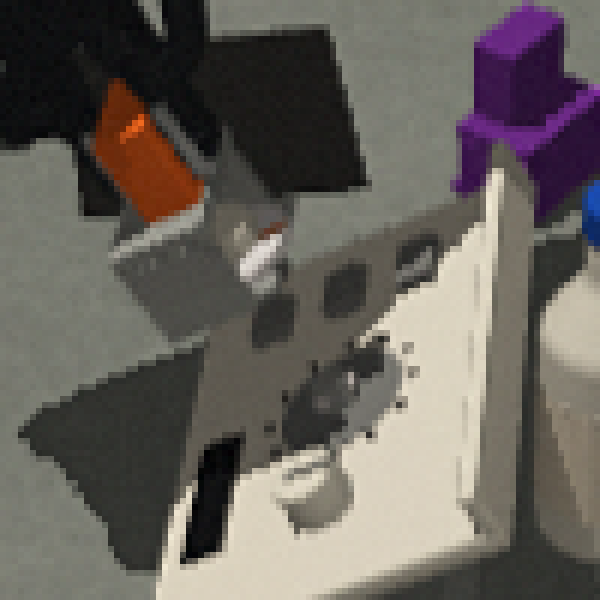

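Side view: the dial is held in the puller, rim at (304,238), and the bare shaft shows at (317,258) on the face. Now lift and carry, keeping the tilt so the dial leans on the back plate.

```bash
python3 -c "
from tgt import *
s=np.array([.5226,.2792,.28]);R,P=frame(176,30)
delta(s,R); print('then',(R.T@(np.array([.44,-.257,.25])-s)/.06).round(3))"
```

```text
t 15.15 pos [0.5223 0.2791 0.2022] q [-18.  61. -19.  53.  -0.  93. -36.] F [ 0.6  1.1 -2. ] w 0.273 g 80.6
 turn [0.001 0.003 0.003]  shift after turn [ 0.002 -0.644 -1.126]  shift now [ 1.000e-03 -6.440e-01 -1.126e+00]
then [-9.011 -0.399  0.808]
```

```bash
python3 -m pendant '{"targets":[0,-0.08,-0.15,0,0,0,0,-0.17,-0.29,0,0,0,0,-0.08,-0.15,0,0,0,-0.2,-0.02,0,0,0,0,-0.4,-0.03,0.01,0,0,0,-0.6,-0.05,0.02,0,0,0,-0.65,-0.05,0.02,0,0,0,-0.65,-0.05,0.02,0,0,0,-0.65,-0.05,0.02,0,0,0,-0.65,-0.05,0.02,0,0,0,-0.65,-0.05,0.02,0,0,0,-0.65,-0.05,0.02,0,0,0,-0.65,-0.05,0.02,0,0,0,-0.65,-0.05,0.02,0,0,0,-0.65,-0.05,0.02,0,0,0,-0.65,-0.05,0.02,0,0,0,-0.65,-0.05,0,0,0,0,-0.6,-0.05,0,0,0,0,-0.4,-0.04,0,0,0,0]}'
python3 -m pendant '{"targets":[-0.2,0,0,0,0,0,0,0,0,0,0,0,0,0,0,0,0,0]}' | sed -n 1,4p
python3 -c "
from tgt import *
R,P=frame(174.5,3);delta([.4315,-.257,.17],R)"
```

```text
t: 17.52
tool_pos: [0.4371, -0.2795, 0.2527]
tcp_rot: [[0.071, 0.863, -0.5], [0.997, -0.061, 0.035], [-0.0, -0.501, -0.865]]
wrist_force: [-0.1, 0.5, -3.4]
gripper_width: 0.266
gripper_force: 80.5
t: 17.9
tool_pos: [0.438, -0.2885, 0.2529]
tcp_rot: [[0.068, 0.864, -0.499], [0.998, -0.059, 0.035], [0.001, -0.5, -0.866]]
wrist_force: [0.3, 0.4, -2.0]
t 17.9 pos [ 0.438  -0.2885  0.2529] q [ 31.  51. -15.  69.  19.  92.   9.] F [ 0.3  0.4 -2. ] w 0.271 g 80.5
 turn [-5.401  0.085  0.309]  shift after turn [ 0.511 -0.085  1.389]  shift now [0.515 0.567 1.269]
```

```bash
python3 -m pendant '{"targets":[0,0,0,-0.4,0.01,0.03,0,0,0,-0.6,0.01,0.04,0,0,0,-0.7,0.01,0.04,0,0,0,-0.8,0.01,0.04,0,0,0,-0.8,0.01,0.04,0,0,0,-0.8,0.01,0.04,0,0,0,-0.7,0.01,0.04,0,0,0,-0.4,0.01,0.03,0,0,0,-0.2,0,0.01,0.25,-0.04,0.2,0,0,0,0.26,-0.045,0.4,0,0,0,0,0,0.4,0,0,0,0,0,0.3,0,0,0,0,0,0.1,0,0,0,0,0,0,0,0,0]}'
python3 - <<'E'
from tgt import *
R,P=frame(174.5,0);delta([.4315,-.257,.0823],R)
from workcell import cams
import cv2
c=np.zeros((500,800,3),np.uint8)
d=cams.read_camera('side');np.savez('side6.npz',**d);c[:400,:400]=cv2.resize(d["image"][110:210,270:370,::-1],(400,400),interpolation=3)
d=cams.read_camera('top');np.savez('top6.npz',**d);c[:400,400:]=cv2.resize(d["image"][145:245,395:495,::-1],(400,400),interpolation=3)
cv2.imwrite("pics/s6.png",c[:400])
E
python3 pf.py side6 | head -9
```

```text
t: 19.77
tool_pos: [0.4314, -0.2579, 0.1695]
tcp_rot: [[0.097, 0.994, -0.052], [0.995, -0.097, 0.004], [-0.001, -0.053, -0.999]]
wrist_force: [-0.4, -1.0, -2.4]
gripper_width: 0.273
gripper_force: 80.4
t 19.77 pos [ 0.4314 -0.2579  0.1695] q [ 36.  43. -18. 103.  20.  40.   1.] F [-0.4 -1.  -2.4] w 0.273 g 80.4
 turn [-0.603  0.014 -0.009]  shift after turn [0.015 0.    1.453]  shift now [0.017 0.077 1.451]
orange 123 [[-0.0116, -0.0274, 0.0472], [-0.0046, -0.0222, 0.0609], [0.0014, -0.0196, 0.0759], [0.0079, -0.0153, 0.0865], [0.0129, 0.0103, 0.0906]]
steel 234 [[-0.0269, -0.038, 0.0011], [-0.0234, -0.0354, 0.0054], [-0.0173, -0.0329, 0.0114], [-0.0043, -0.0301, 0.0247], [0.0091, -0.0228, 0.0412], [0.0144, -0.0042, 0.0459], [0.0208, 0.0198, 0.0478]]
-0.006 2 [-0.004 -0.026] [ 0.016 -0.025]
0.0 25 [-0.027 -0.037] [ 0.022 -0.009]
0.006 34 [-0.023 -0.037] [0.025 0.018]
0.012 26 [-0.025 -0.039] [0.017 0.025]
0.018 25 [-0.025 -0.037] [0.015 0.029]
0.024 23 [-0.029 -0.037] [0.012 0.025]
0.03 23 [-0.028 -0.039] [ 0.012 -0.026]pf.py:20: RuntimeWarning: Mean of empty slice.
  r=cv2.minEnclosingCircle((D[b][:,:2]*1000).astype(np.float32));print("boss",b.sum(),r,D[b][:,2].mean())
  ret = ret.dtype.type(ret / rcount)
```

View pics/s6.png

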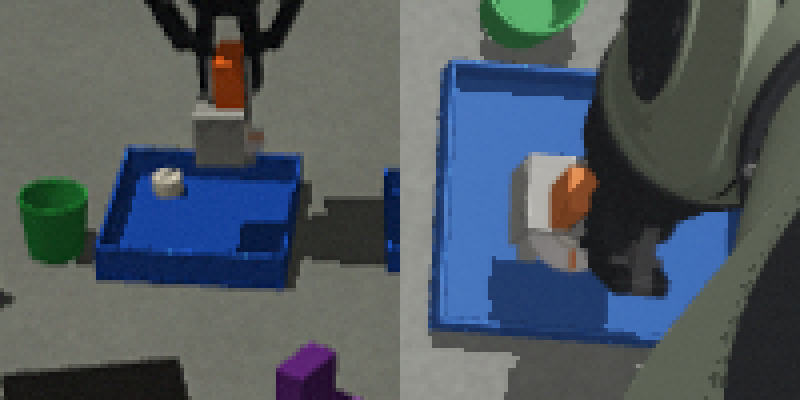

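The dial is still in the fork (side view rim at (334,145)), over the tray's +y half, with the knob at (312,155) clear. Lower it.

```bash
python3 -m pendant '{"targets":[0.01,0.03,0.3,0,0,0,0,0.03,0.4,-0.1,0,0,0,0.015,0.4,-0.1,0,0,0,0,0.2,-0.2,0,0,0,0,0.08,-0.2,0,0,0,0,0,0,0,0,0,0,0.04,0,0,0,0,0,0.04,0,0,0,0,0,0.03,0,0,0,0,0,0.02,0,0,0,0,0,0,0,0,0,0,0,0,0,0,0]}'
python3 - <<'E'
from tgt import *
R,P=frame(174.5,0);delta([.4315,-.257,.0785],R)
from workcell import cams
import cv2
d=cams.read_camera('side');np.savez('side7.npz',**d)
cv2.imwrite("pics/s7.png",cv2.resize(d["image"][120:190,280:350,::-1],(560,560),interpolation=3))
E
```

```text
t: 21.38
tool_pos: [0.432, -0.2578, 0.0787]
tcp_rot: [[0.097, 0.995, -0.0], [0.995, -0.097, -0.001], [-0.001, -0.0, -1.0]]
wrist_force: [-0.1, -0.3, -2.0]
gripper_width: 0.27
gripper_force: 80.5
t 21.38 pos [ 0.432  -0.2578  0.0787] q [ 34.  51. -12. 109.  26.  22.  -3.] F [-0.1 -0.3 -2. ] w 0.27 g 80.5
 turn [-0.002  0.016 -0.014]  shift after turn [ 0.012 -0.01   0.003]  shift now [ 0.012 -0.01   0.003]
```

View pics/s7.png

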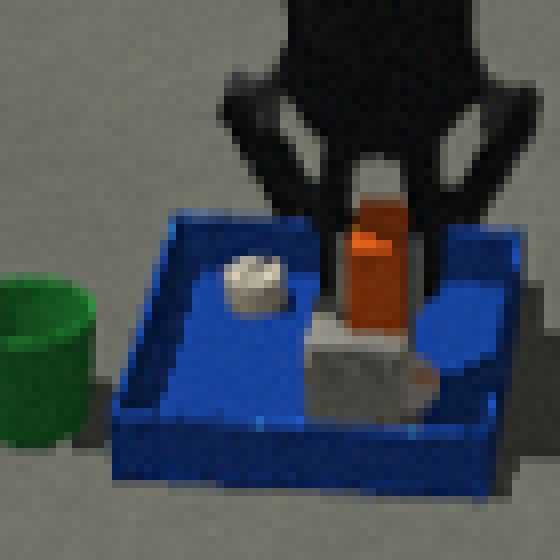

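Side view: the dial rim at (333,168) protrudes from the fork, down in the tray, with the small knob at (312,155) untouched. I'll check the dial height before withdrawing.

```bash
python3 - <<'E'
from pf import *
d,L,w=pull("side7");v=hsv(d)
m=(L[...,0]>.016)&(L[...,0]<.035)&(abs(L[...,1])<.03)&(v[...,1]<110)&(w[...,2]>.008)&(w[...,2]<.05)
q=w[m];print(len(q),np.sort(q[:,2]).round(3), L[m].max(0).round(3))
E
```

```text
13 [0.015 0.021 0.022 0.023 0.024 0.024 0.024 0.025 0.025 0.025 0.026 0.026
 0.029] [0.024 0.012 0.018]
```

```bash
python3 -m pendant '{"targets":[0,0.05,0,0,0,0,0,0.1,0,0,0,0,0,0.1,0,0,0,0,0,0.12,0,0,0,0,0,0.15,0,0,0,0,0,0.15,0,0,0,0,0,0.15,0,0,0,0,0,0.1,0,0,0,0,0,0.05,0,0,0,0,0,0,0,0,0,0]}'
python3 - <<'E'
from tgt import *
R,P=frame(168,0);delta([.5265,-.0145,.2],R)
from workcell import cams
import cv2
d=cams.read_camera('side');np.savez('side8.npz',**d)
cv2.imwrite("pics/s8.png",cv2.resize(d["image"][120:190,280:350,::-1],(560,560),interpolation=3))
E
```

```text
t: 22.68
tool_pos: [0.49, -0.2634, 0.0786]
tcp_rot: [[0.097, 0.995, -0.0], [0.995, -0.097, -0.001], [-0.001, -0.0, -1.0]]
wrist_force: [-0.5, 0.0, -2.1]
gripper_width: 0.271
gripper_force: 80.5
t 22.68 pos [ 0.49   -0.2634  0.0786] q [ 33.  54. -15.  98.  23.  31.  -2.] F [-0.5  0.  -2.1] w 0.271 g 80.5
 turn [-1.000e-03  1.500e-02  1.287e+00]  shift after turn [ 4.184 -0.267 -2.024]  shift now [ 4.185  0.203 -2.029]
```

View pics/s8.png

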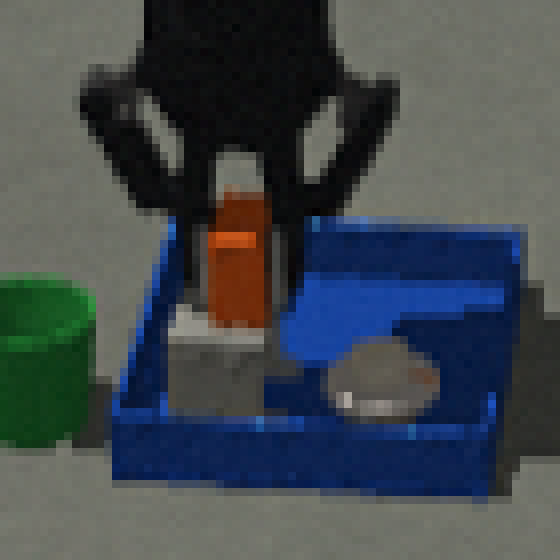

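The dial stands flat and free at (328,168) and the puller is clear behind it. Lift and return to the mat.

```bash
python3 -m pendant '{"targets":[0,0,-0.2,0,0,0,0,0,-0.5,0,0,0,0,0,-0.6,0,0,0,0,0,-0.5,0,0,0,0,0,-0.2,0,0,0.3,0,0,0,0,0,0.49,0,0,0,0,0,0.5,0.3,-0.02,0,0,0,0,0.6,-0.04,0,0,0,0,0.65,-0.04,0,0,0,0,0.65,-0.04,0,0,0,0,0.65,-0.04,0,0,0,0,0.6,-0.04,0,0,0,0,0.43,-0.03,0,0,0,0,0.3,-0.02,0,0,0,0,0,0,0,0,0,0,0,0,0,0,0,0]}'
python3 -c "
from tgt import *
R,P=frame(168,0);delta([.526,-.0155,.0715],R)"
```

```text
t: 24.85
tool_pos: [0.5262, -0.0154, 0.1981]
tcp_rot: [[0.209, 0.978, -0.001], [0.978, -0.209, -0.002], [-0.002, -0.0, -1.0]]
wrist_force: [-0.3, -0.9, -3.1]
gripper_width: 0.271
gripper_force: 80.5
t 24.85 pos [ 0.5262 -0.0154  0.1981] q [  6.  41. -14.  99.  14.  42. -28.] F [-0.3 -0.9 -3.1] w 0.271 g 80.5
 turn [-0.001  0.023 -0.014]  shift after turn [-2.000e-03 -3.000e-03  2.111e+00]  shift now [ 2.000e-03 -3.000e-03  2.111e+00]
```

```bash
python3 -m pendant '{"targets":[0,0,0.4,0,0,0,0,0,0.5,0,0,0,0,0,0.5,0,0,0,0,0,0.4,0,0,0,0,0,0.15,0,0,0,0,0,0.08,0,0,0,0,0,0.04,0,0,0,0,0,0.03,0,0,0,0,0,0,0,0,0]}'
python3 -c "
from tgt import *
R,P=frame(168,0);delta([.526,-.0155,.0715],R)"
```

```text
t: 25.98
tool_pos: [0.5265, -0.0148, 0.0725]
tcp_rot: [[0.208, 0.978, 0.0], [0.978, -0.208, -0.001], [-0.001, 0.001, -1.0]]
wrist_force: [0.0, 0.4, -2.0]
gripper_width: 0.27
gripper_force: 80.5
t 25.98 pos [ 0.5265 -0.0148  0.0725] q [  3.  53.  -9. 105.  19.  24. -32.] F [ 0.   0.4 -2. ] w 0.27 g 80.5
 turn [ 0.006  0.015 -0.004]  shift after turn [-0.014 -0.005  0.017]  shift now [-0.014 -0.005  0.017]
```

```bash
for i in 1; do python3 -m pendant '{"targets":[0,0,0.015,0,0,0,0,0,0.01,0,0,0,0,0,0,0,0,0]}'; done
```

```text
t: 26.35
tool_pos: [0.5265, -0.0148, 0.0712]
tcp_rot: [[0.208, 0.978, 0.0], [0.978, -0.208, -0.001], [-0.001, 0.001, -1.0]]
wrist_force: [-1.4, -0.7, 7.7]
gripper_width: 0.268
gripper_force: 81.6
```

Seated on the mat. Release, then back off.

```bash
python3 -m pendant '{"targets":[0,0,0,0,0,0,0,0,0,0,0,0,0,0,0,0,0,0,0,0,0,0,0,0,0,0,0,0,0,0,0,0,0,0,0,0,0,0,0,0,0,0,0,0,0,0,0,0]}' 1
python3 -m pendant '{"targets":[0,0,-0.2,0,0,0,0,0,-0.4,0,0,0,0,0,-0.6,0,0,0,0,0,-0.7,0,0,0,0,0,-0.7,0,0,0,0,0,-0.4,0,0,0,0.6,0,0,0,0,0,0.8,0,0,0,0,0,0.8,0,0,0,0,0,0.8,0,0,0,0,0,0.6,0,0,0,0,0,0,0,0,0,0,0,0,0,0,0,0,0,0,0,0,0]}'
python3 - <<'E'
from h import *
from workcell import cams
c=np.zeros((600,640,3),np.uint8)
for n in("top","side"):
    d=cams.read_camera(n);np.savez(n+"9.npz",**d);w=cloud(d);P=w.reshape(-1,3)
    q=P[(P[:,2]>.03)&(P[:,2]<.1)&(abs(P[:,0]-.526)<.05)&(abs(P[:,1]+.015)<.05)]
    t=q[q[:,2]>.085];print(n,"handle",cv2.minAreaRect((t[:,:2]*1000).astype(np.float32)),t[:,2].mean())
    v=hsv(d);m=(v[...,1]<100)&(w[...,2]>.012)&(w[...,2]<.05)&(abs(w[...,0]-.4315)<.035)&(abs(w[...,1]+.257)<.035)
    q=w[m];b=q[q[:,2]>.03];print(" dial",len(q),q[:,:2].mean(0),"boss",len(b),b.mean(0).round(4),b[:,2].std())
    im=d["image"][100:250,270:510] if n=="top" else d["image"][120:270,210:450]
    k=0 if n=="top" else 300
    c[k:k+300,:480]=cv2.resize(im[:,:,::-1],(480,300),interpolation=3)
cv2.imwrite("pics/end.png",c)
E
```

```text
t: 27.35
tool_pos: [0.5264, -0.0147, 0.0708]
tcp_rot: [[0.208, 0.978, -0.0], [0.978, -0.208, -0.001], [-0.001, 0.0, -1.0]]
wrist_force: [0.6, -0.1, 0.3]
gripper_width: 1.0
gripper_force: 0.0
top handle ((0.0, 0.0), (0.0, 0.0), 0.0) nan
 dial 345 [ 0.43033063 -0.25808521] boss 113 [ 0.4305 -0.2591  0.0353] 0.001988320789208102
side handle ((524.4489135742188, -12.767353057861328), (45.80011749267578, 99.76873016357422), 68.3470458984375) 0.0913429546751776
 dial 109 [ 0.43136391 -0.2485088 ] boss 36 [ 0.4303 -0.2519  0.036 ] 0.0024680454122897157schema error: expected a multiple of 6 numbers
<stdin>:7: RuntimeWarning: Mean of empty slice.
  ret = ret.dtype.type(ret / rcount)
```

View pics/end.png

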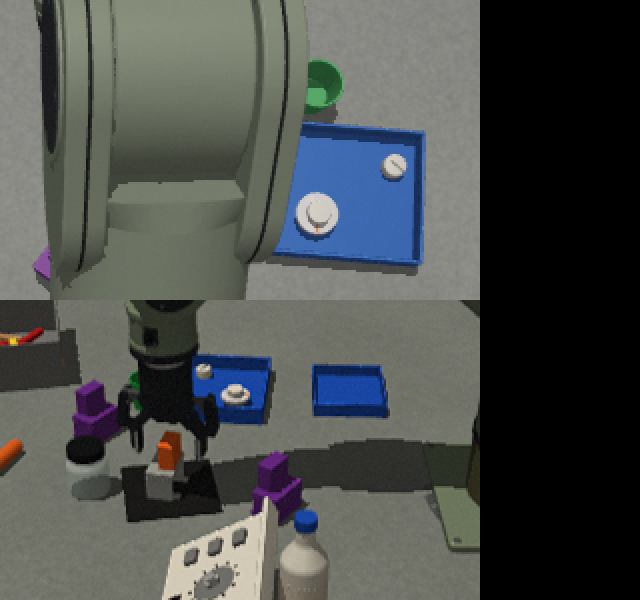

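The picture shows the dial flat in the tray (top (429,207)) and the puller upright on the mat (side (295,195)) with the fingers open. The retreat was refused for a miscounted list, so I'll lift straight up now.

```bash
python3 -m pendant '{"targets":[0,0,-0.2,0,0,0,0,0,-0.4,0,0,0,0,0,-0.6,0,0,0,0,0,-0.7,0,0,0,0,0,-0.7,0,0,0,0,0,-0.4,0,0,0,0,0,0,0,0,0,0,0,0,0,0,0,0,0,0,0,0,0,0,0,0,0,0,0]}'
python3 - <<'E'
from h import *
from workcell import cams
d=cams.read_camera("side");w=cloud(d);v=hsv(d)
o=(v[...,0]<14)&(v[...,1]>150)&(abs(w[...,0]-.526)<.05)&(abs(w[...,1]+.015)<.05)&(w[...,2]>.085);t=w[o]
print(cv2.minAreaRect((t[:,:2]*1000).astype(np.float32)),t[:,2].mean(),t[:,2].std())
E
```

```text
t: 28.7
tool_pos: [0.5262, -0.0144, 0.2504]
tcp_rot: [[0.208, 0.978, -0.001], [0.978, -0.208, -0.001], [-0.001, -0.001, -1.0]]
wrist_force: [-0.4, -0.1, 0.5]
gripper_width: 1.001
gripper_force: 0.0
((525.24853515625, -11.233367919921875), (41.94842529296875, 22.932538986206055), 79.0048828125) 0.09110906674957472 0.0023418554493801857
```

The puller stands upright near the mat's centre with its handle top at 91 mm, and the arm is clear. Handing in.

```bash
python3 -c "
from workcell import ctrl
print(ctrl.sign_off())"
```

```text
the job is handed in; nothing more can be done
None
```

I handed the job in at about 29 s: the dial is off its shaft and lying face up on the tray floor beside the small knob, and the orange puller is released and upright on its mat; no verdict came back.

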